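# Shut the weighed sample away in the desiccator

## Task

The moisture tin on the balance has been weighed. Keeping it upright, stand it on the white tray inside the open blue desiccator, then put the desiccator's own lid (the big one with the red knob) on so that it sits fully home and level all round. Set both down rather than dropping them, and let go.

Things in the scene. Friction and masses are not known exactly. Their poses are not given: they have to be found in the camera images.
- tin_center (a point): centre (half-way up, on the axis) of the weighed moisture tin: a closed aluminium cylinder, diameter 46 mm, height 26 mm, about 60 g, standing upright on the round steel pan (diameter 110 mm, top 76 mm above the bench) of the white balance (170 x 200 mm). Tins of the same look standing on the bench are not meant. z axis up along the tin's axis
- rim (a point): centre of the mouth, at rim height, of the desiccator base: a blue round bowl fixed to the bench, outside diameter 178 mm, mouth 162 mm inside, rim 85 mm above the bench. Inside it a flat white tray, 158 mm across, lies 40 mm below the rim; the tin may stand anywhere on it. z axis up
- lid_knob (a point): middle of the red knob on the desiccator's loose lid, on the lid's axis, 49 mm above the lid's underside. The knob is an upright cylinder, diameter 32 mm, from 15 mm below to 15 mm above this point; below it a thin neck and, 25 mm below this point, the almost flat lid top. Lid fully home: this point is 39 mm above the rim. z axis up along the lid's axis
- lid: the desiccator's lid, about 0.35 kg, lying right way up on the bench; origin at the centre of its underside, z up. Blue flange, diameter 186 mm, its underside 10 mm above the origin, comes to rest on the rim; below it a tapered plug (132 mm across at the bottom, 150 mm at the flange) enters the mouth and centres itself from up to 10 mm off. The smaller pale lid with a black knob is not meant
Mind the look-alikes: they are no part of the job. What is shaped like the lid but turquoise or yellow is not meant.

How it is judged:
By the outcome, as a careful person would: the job done as asked, in the order asked, and still so for the second after the job is handed in, with the robot touching nothing.
It also fails if it takes over 64 s, if anything falls off the work surface, if the arm or the gripper's body presses on something with over 40 N, if the wrist force passes 120 N, or if a joint passes its speed limit or range.

## Robot

A 6-joint arm with a two-finger parallel gripper is mounted at the origin on the work surface. World frame = base frame: x ahead of the robot, y to its left, z up, the work surface at z = 0. Lengths are in m, angles in rad, forces in N, time in s.
With the tool pointing down it reaches from about 0.325 to 0.775 m from the base axis. Payload 5.5 kg.
Tool frame: the origin (TCP) lies on the centre line of the jaws, within the pads' length; the fingertips stand 8 mm ahead of it and the grasp point (between the pads) lies 11 mm behind it; z points along the fingers, y is the direction in which the jaws open and shut (so a half turn about z gives the same grasp; the last joint's range is limited). The gripper opens to 88 mm and grips with 3 to 60 N. Pads are 20 mm wide; open, the fingers measure 115 mm over their backs; the gripper's body (75 mm by 178 mm) begins 61 mm behind the grasp point.
Start: joints at [-0.057, 0.091, 1.231, -0, 1.82, -0.057], TCP at [0.6, -0, 0.231] pointing down, gripper open.
Joint ranges: [-2.87, 2.87], [-0.86, 2.18], [0.17, 2.46], [-1.51, 4.65], [0.06, 2.69], [-2.65, 2.65]. Speed limits (rad/s): [2.57, 2.57, 3.01, 3.14, 3.14, 3.14].

## Interface

Orientations are given as a 3x3 rotation matrix whose columns are the frame's x, y, z axes.
In Python, from rig import manip gives the robot as it stands.
- The arm moves only by the shell command python3 -m pendant 'ROWS' [OPENING]. ROWS is JSON, a list that holds one entry, the list of rows, each a list of 4 numbers: the shift along the world's x, y, z in cm, then the turn about the world's z in rad. A call has 1 to 8 rows; each row is the pose to reach, as a shift and turn from the pose commanded when the call began; what a row does not reach only later rows make up. A row lasts 1/10 s, in which the tool goes at most 50 mm and 8.59 degrees, less where a joint would pass 70% of its speed; a pose out of reach is approached as far as the arm can. A call with a gripper value outside its range is refused whole. OPENING is the opening, from -1 (shut) to 1 (fully open), so that 0 is half open, set as the call begins (- or left out, the last holds). The fingers move at their own pace and stop on an object; the grip force is fixed at half the most. Time passes only in rows, so rows that repeat a pose let the fingers close. It gives the time, the measured TCP pose, the force and the opening at its end, in the units of the state.
- manip.sense(): the state, without advancing time (a new reading comes with each control period).
- manip.snapshot(name): name is "scene" or "side" or "wrist"; returns a dict with "pixels" (420x560x3 uint8, blue, green, red), "K" (3x3 intrinsics, pixels), "world_from_camera" (4x4, takes a point from camera to world coordinates); the wrist camera has in their place "hand_eye" (4x4, takes a point from camera to tool coordinates, whose origin is the TCP and whose axes are the flange's). Camera axes: x right, y up, looking along -z (the intrinsics and any distortion apply to the point x, -y, -z); pixel columns grow to the right and rows downward; lengths in m; the calibration is good to about 2 mm. A picture is of the moment at which its call begins: read the wrist's pose just before it. There is no depth.
- manip.hand_in(): hands the job in, once; it reports no verdict.
Trained networks look in the newest picture that a camera, given by its name, has taken for a name from the list of things; names that differ only in an ending like _2 or _b are one class to them, and where a whole thing is asked for, a point or a joint stands for the part that bears it (a point fixed in the world has none). Each returns a list of dicts, best first, with "p" (0 to 1); they miss things now and then, are a little off and sometimes report something else, mostly with a low value. They report only what shows in the picture. A call takes as long as a camera call. They do not tell look-alikes from the thing itself.
- manip.boxes_of(camera, name): "location" ([x, y, z] in m, in the coordinates of the camera as it stood for that picture, good to about 4 mm: the middle of the surface that is visible of it).
- manip.masks_of(camera, name): "mask" (420x560 bool, what is visible of it).
- manip.pinpoint(camera, name): "location" ([x, y, z] in m, in the coordinates of the camera as it stood for that picture, good to about 4 mm: a listed point, or the origin of a listed thing).
The state is a dict: "time_s": time; "joint_positions": joint angles; "joint_vel": joint speeds; "joint_efforts": joint torques, N m; "tool_pos": TCP position; "eef_rot": TCP orientation; "force": force on the tool from outside, world axes, zero at the start; "moment": the same for the moment, N m; "opening": opening from 0.0 (shut) to 1.0 (fully open).
Only numpy, scipy, OpenCV 4.12 (cv2) and the standard library are available. Lean on these libraries where they do the work, as an engineer would, in place of code of your own. Each camera call takes 0.05 s, during which the arm holds its last target. There are 200 camera calls.

## Working session

There is one attempt and no reset: what is moved stays moved. The work goes in short steps, Python scripts to look and compute and a shell command to move; the robot and the scene stay as the last step left them, time stands still between calls to the robot, and variables do not carry over. Pictures are saved under pics/ and viewed, about 8 in all and at most 12, crops included, and the job is handed in when it is done.

```bash
mkdir -p pics
cat > h.py <<'E'
import numpy as np, cv2
from rig import manip
def look(cam, names, save=None):
    s=manip.sense(); im=manip.snapshot(cam)
    if cam=="wrist":
        T=np.eye(4);T[:3,:3]=s["eef_rot"];T[:3,3]=s["tool_pos"];W=T@np.array(im["hand_eye"])
    else: W=np.array(im["world_from_camera"])
    if save: cv2.imwrite("pics/"+save+".png",im["pixels"])
    K=np.array(im["K"])
    for n in names:
        for d in manip.pinpoint(cam,n)[:4]:
            p=np.array(d["location"]); w=(W@np.r_[p,1])[:3]
            q=K@np.array([p[0],-p[1],-p[2]]);q=q[:2]/q[2]
            print(cam,n,round(d["p"],2),w.round(4),"px",q.round())
    return im,W,K
E
python3 - <<'E'
from h import *
N=["tin_center","rim","lid_knob","lid"]
a=look("scene",N)[0]["pixels"]; b=look("side",N)[0]["pixels"]; look("wrist",N,"w0")
cv2.imwrite("pics/s0.png",a);cv2.imwrite("pics/d0.png",b)
print(manip.sense()["time_s"])
E
```

```text
scene tin_center 0.74 [ 0.5198 -0.3003  0.0907] px [128. 226.]
scene lid_knob 0.76 [ 0.2408 -0.2916  0.0506] px [173. 167.]
scene lid_knob 0.67 [ 0.4784 -0.0075  0.0543] px [267. 239.]
scene lid_knob 0.66 [0.1897 0.2817 0.0477] px [397. 176.]
scene lid 0.98 [ 0.1943  0.2832 -0.    ] px [395. 192.]
scene lid 0.75 [ 0.2407 -0.2886  0.0041] px [176. 182.]
scene lid 0.62 [ 0.4762 -0.0055  0.0019] px [268. 256.]
side tin_center 0.76 [ 0.5162 -0.3024  0.0923] px [251. 140.]
side rim 0.83 [0.4836 0.3015 0.087 ] px [222. 317.]
side lid_knob 0.97 [0.1951 0.2798 0.0484] px [366. 331.]
side lid_knob 0.96 [ 0.477  -0.0148  0.047 ] px [250. 217.]
side lid_knob 0.88 [ 0.2368 -0.2973  0.0489] px [340. 159.]
side lid 0.84 [ 0.4793 -0.0127 -0.0053] px [250. 231.]
side lid 0.62 [0.2002 0.2782 0.0027] px [360. 341.]
wrist rim 0.34 [ 0.4806 -0.0133  0.0009] px [185. 195.]
wrist lid_knob 0.68 [ 0.4785 -0.0068  0.05  ] px [170. 198.]
wrist lid 0.95 [ 0.4787 -0.0129  0.0043] px [183. 195.]
0.75
```

View pics/s0.png

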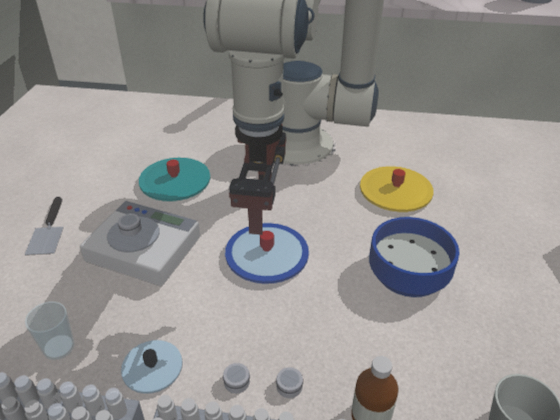

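View pics/d0.png

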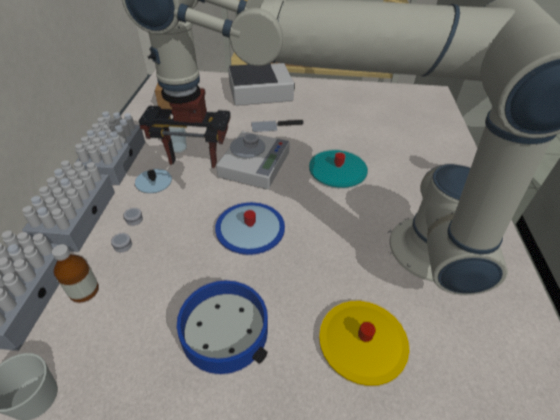

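The scene picture shows four lid-like things: turquoise (175,178), blue flange with red knob (267,250), yellow (397,187) and pale with black knob (150,365). The blue-flanged lid with the red knob fits. There are three tins: one on the balance pan (128,222) and two on the bench (236,376) and (290,380). The one on the pan is meant. The bowl is at (413,255), with a dark stub on its side in the side view at (260,355). One crop will confirm both choices.

Run:
```python
from h import *
a=cv2.imread("pics/s0.png")
cv2.imwrite("pics/c0.png",cv2.resize(a[185:295,75:325],None,fx=3,fy=3,interpolation=cv2.INTER_CUBIC))
s=manip.sense();print(s["tool_pos"],s["eef_rot"],s["time_s"])
```

```text
[ 6.00012805e-01 -1.54690915e-05  2.30682992e-01] [[ 2.85103346e-05  9.99999997e-01  6.67755246e-05]
 [ 9.99999999e-01 -2.85090942e-05 -1.85757099e-05]
 [-1.85738062e-05  6.67760542e-05 -9.99999998e-01]] 0.75
```

View pics/c0.png

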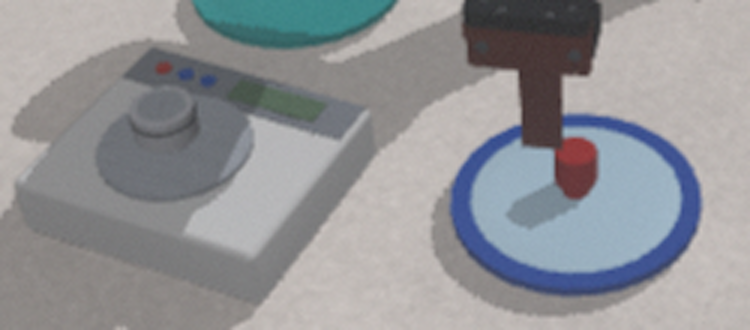

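The crop confirms both: the tin is on the pan (crop 165,110), and the lid has a blue flange with a red knob (crop 577,165). I'm moving over the tin.

```bash
python3 -m pendant '[[[-1,-4,0,0],[-2,-8,0,0],[-3,-12,0,0],[-4,-16,0,0],[-5,-20,0,0],[-6,-24,0,0],[-7,-28,0,0],[-8,-30,-1,0]]]' 1; python3 -m pendant '[[[0,0,0,0],[0,0,0,0]]]'
python3 - <<'E'
from h import *
look("wrist",["tin_center"],"w1"); look("wrist",["tin_center"]); look("scene",["tin_center","rim"]);look("side",["tin_center","rim"])
s=manip.sense();print(s["tool_pos"],s["time_s"])
E
```

```text
time_s: 1.55
tool_pos: [0.5194, -0.3033, 0.2217]
eef_rot: [[0.002, 1.0, 0.002], [1.0, -0.002, -0.002], [-0.002, 0.002, -1.0]]
force: [0.4, 0.4, -0.6]
opening: 0.996
time_s: 1.75
tool_pos: [0.5199, -0.2999, 0.2204]
eef_rot: [[0.001, 1.0, -0.0], [1.0, -0.001, 0.001], [0.001, -0.0, -1.0]]
force: [0.2, -0.0, 0.4]
opening: 1.004
wrist tin_center 0.57 [ 0.5163 -0.2993  0.0901] px [277. 203.]
wrist tin_center 0.6 [ 0.5173 -0.3026  0.0905] px [277. 207.]
scene tin_center 0.61 [ 0.5175 -0.3054  0.0936] px [126. 224.]
scene rim 0.86 [0.4844 0.3023 0.0888] px [415. 244.]
side tin_center 0.5 [ 0.5144 -0.3011  0.0896] px [251. 141.]
side tin_center 0.32 [ 0.4766 -0.0134  0.0482] px [250. 217.]
side rim 0.66 [0.4826 0.3039 0.0838] px [222. 319.]
[ 0.520232   -0.29963894  0.22079694] 2.25
```

View pics/w1.png

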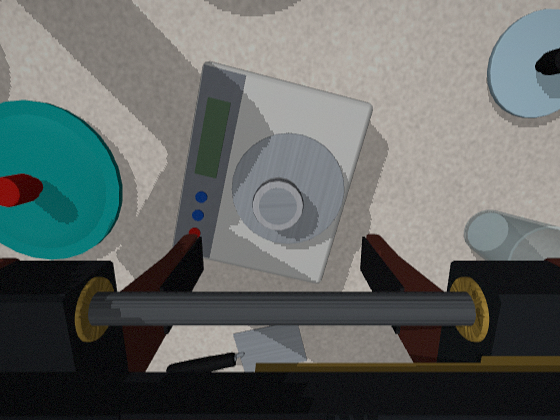

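The wrist view shows the tin at (277,205), between the jaws and clear on the pan. All estimates agree to about 3 mm: (0.517, -0.302). Going down to grasp.

```bash
python3 -m pendant '[[[-0.3,-0.2,-3,0],[-0.3,-0.2,-6,0],[-0.3,-0.2,-9,0],[-0.3,-0.2,-11,0],[-0.3,-0.2,-12.4,0],[-0.3,-0.2,-13.1,0],[-0.3,-0.2,-13.1,0],[-0.3,-0.2,-13.1,0]]]'; python3 -m pendant '[[[0,0,0,0],[0,0,0,0],[0,0,0,0],[0,0,0,0],[0,0,0,0],[0,0,0,0],[0,0,0,0],[0,0,0,0]]]' -1
```

```text
time_s: 3.05
tool_pos: [0.5175, -0.3023, 0.091]
eef_rot: [[-0.0, 1.0, 0.002], [1.0, 0.0, -0.001], [-0.001, 0.002, -1.0]]
force: [0.4, 0.7, 0.8]
opening: 1.001
time_s: 3.85
tool_pos: [0.517, -0.302, 0.0897]
eef_rot: [[0.0, 1.0, -0.0], [1.0, -0.0, 0.0], [0.0, -0.0, -1.0]]
force: [-0.4, 1.0, 1.3]
opening: 0.518
```

```bash
python3 -m pendant '[[[0,0,1,0],[0,0,2.5,0],[0,0,4.5,0],[0,0,7,0],[0,0,9,0],[0,0,11,0],[0,0,11,0],[0,0,11,0]]]'; python3 -m pendant '[[[0,3,0,0],[0,7,0,0],[-0.5,11,0,0],[-0.5,15,0,0],[-1,19,0,0],[-1,23,0,0],[-1.5,27,0,0],[-1.5,31,0,0]]]'
python3 -m pendant '[[[-0.5,4,0,0],[-0.5,8,0,0],[-1,12,0,0],[-1,16,0,0],[-1.5,20,0,0],[-1.7,23,0,0],[-1.8,25,0,0],[-1.9,26,0,0]]]'; python3 -m pendant '[[[0,0,0,0],[0,0,0,0],[0,0,0,0]]]'
python3 - <<'E'
from h import *
im=look("wrist",["rim","tin_center"],"w2");look("scene",["rim","tin_center"]);look("side",["rim","tin_center"])
E
```

```text
time_s: 4.65
tool_pos: [0.5173, -0.3022, 0.2005]
eef_rot: [[-0.0, 1.0, 0.001], [1.0, 0.0, -0.001], [-0.001, 0.001, -1.0]]
force: [-0.7, -0.2, -1.5]
opening: 0.519
time_s: 5.45
tool_pos: [0.5009, 0.0095, 0.1982]
eef_rot: [[0.0, 1.0, -0.002], [1.0, -0.0, 0.0], [0.0, -0.002, -1.0]]
force: [0.7, 0.1, -0.4]
opening: 0.521
time_s: 6.25
tool_pos: [0.4821, 0.2695, 0.1978]
eef_rot: [[-0.002, 1.0, -0.003], [1.0, 0.002, -0.001], [-0.001, -0.003, -1.0]]
force: [0.1, -0.1, -0.5]
opening: 0.52
time_s: 6.55
tool_pos: [0.4832, 0.2669, 0.1995]
eef_rot: [[0.001, 1.0, -0.0], [1.0, -0.001, -0.0], [-0.0, -0.0, -1.0]]
force: [-0.7, -0.9, -0.4]
opening: 0.516
wrist rim 0.65 [0.4856 0.2986 0.0821] px [283. 171.]
wrist tin_center 0.95 [0.4823 0.2673 0.1997] px [278. 259.]
scene rim 0.76 [0.4859 0.3008 0.0869] px [414. 245.]
scene tin_center 0.72 [0.4841 0.2677 0.2019] px [406. 199.]
side rim 0.62 [0.4817 0.305  0.0869] px [222. 319.]
side tin_center 0.64 [0.4835 0.2698 0.1996] px [220. 270.]
```

View pics/w2.png

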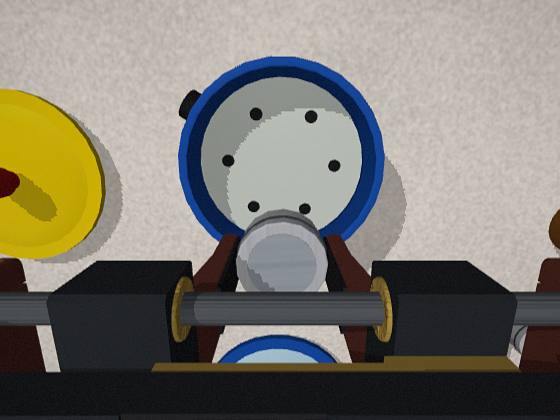

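The wrist view shows the tin held upright (280,258) and the bowl mouth centred at about (281,155). The rim is at about (0.484, 0.302). Lowering the tin onto the tray.

```bash
python3 -m pendant '[[[0.1,2,0,0],[0.1,3.5,0,0],[0.1,3.5,-3,0],[0.1,3.5,-6,0],[0.1,3.5,-9,0],[0.1,3.5,-11,0],[0.1,3.5,-12.5,0],[0.1,3.5,-13.3,0]]]'; python3 -m pendant '[[[0,0,-0.2,0],[0,0,-0.4,0],[0,0,-0.6,0],[0,0,-0.7,0],[0,0,-0.8,0],[0,0,-0.8,0],[0,0,-0.8,0],[0,0,-0.8,0]]]'
```

```text
time_s: 7.8
tool_pos: [0.4835, 0.303, 0.0651]
eef_rot: [[-0.0, 1.0, -0.002], [1.0, 0.0, -0.001], [-0.001, -0.002, -1.0]]
force: [0.2, 0.7, -0.5]
opening: 0.517
time_s: 8.6
tool_pos: [0.4841, 0.303, 0.0588]
eef_rot: [[0.0, 1.0, 0.0], [1.0, -0.0, 0.0], [0.0, 0.0, -1.0]]
force: [0.6, 0.9, -0.4]
opening: 0.519
```

```bash
python3 -m pendant '[[[0,0,-0.05,0],[0,0,-0.1,0],[0,0,-0.1,0],[0,0,-0.1,0]]]'; python3 -m pendant '[[[0,0,-0.05,0],[0,0,-0.1,0],[0,0,-0.1,0],[0,0,-0.1,0]]]'
```

```text
time_s: 9.0
tool_pos: [0.4841, 0.303, 0.0586]
eef_rot: [[0.0, 1.0, 0.0], [1.0, -0.0, 0.0], [0.0, 0.0, -1.0]]
force: [-1.7, -1.1, 5.1]
opening: 0.518
time_s: 9.4
tool_pos: [0.4841, 0.303, 0.0586]
eef_rot: [[-0.0, 1.0, 0.001], [1.0, 0.0, 0.0], [0.0, 0.001, -1.0]]
force: [-5.0, -3.1, 10.0]
opening: 0.521
```

Contact is clear. I'm backing off the second step, letting go and rising.

```bash
python3 -m pendant '[[[0,0,0.15,0],[0,0,0.15,0],[0,0,0.15,0]]]'; python3 -m pendant '[[[0,0,0,0],[0,0,0,0],[0,0,0,0],[0,0,0,0],[0,0,0,0],[0,0,0,0]]]' 1; python3 -m pendant '[[[0,0,1,0],[0,0,3,0],[0,0,6,0],[0,0,9,0],[0,0,12,0],[0,-2,14,0],[0,-4,14,0],[0,-4,14,0]]]'
python3 - <<'E'
from h import *
look("wrist",["rim","tin_center"],"w3");look("scene",["lid_knob","tin_center"]);look("side",["lid_knob","lid","tin_center"])
E
```

```text
time_s: 9.7
tool_pos: [0.4842, 0.3031, 0.0586]
eef_rot: [[-0.0, 1.0, 0.001], [1.0, 0.0, 0.0], [0.0, 0.001, -1.0]]
force: [-0.5, -0.0, 5.0]
opening: 0.519
time_s: 10.3
tool_pos: [0.484, 0.303, 0.058]
eef_rot: [[0.0, 1.0, -0.0], [1.0, -0.0, -0.0], [-0.0, -0.0, -1.0]]
force: [0.4, 0.4, 0.2]
opening: 0.993
time_s: 11.1
tool_pos: [0.4847, 0.2617, 0.2004]
eef_rot: [[0.002, 1.0, 0.003], [1.0, -0.002, 0.001], [0.001, 0.003, -1.0]]
force: [0.0, -0.7, 0.1]
opening: 1.002
wrist tin_center 0.65 [0.4823 0.3057 0.0602] px [277. 155.]
scene lid_knob 0.9 [0.1914 0.2829 0.0481] px [398. 176.]
scene lid_knob 0.78 [ 0.4759 -0.0067  0.0535] px [267. 239.]
scene lid_knob 0.65 [ 0.2364 -0.2901  0.0487] px [174. 167.]
scene tin_center 0.96 [0.486  0.3039 0.0599] px [413. 254.]
side lid_knob 0.66 [ 0.4771 -0.0124  0.0513] px [250. 217.]
side lid_knob 0.64 [ 0.2375 -0.2952  0.0529] px [340. 158.]
side lid_knob 0.62 [0.194  0.2803 0.0483] px [367. 332.]
side lid 0.91 [ 0.2006  0.283  -0.0008] px [360. 344.]
side lid 0.84 [ 4.78e-01 -1.23e-02 -4.00e-04] px [250. 230.]
side lid 0.79 [ 0.2349 -0.2971 -0.0037] px [338. 172.]
side tin_center 0.86 [0.4884 0.3059 0.059 ] px [220. 326.]
side tin_center 0.4 [ 0.4769 -0.011   0.0009] px [250. 230.]
```

View pics/w3.png

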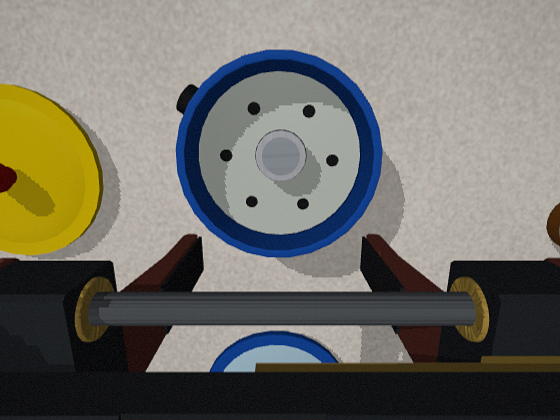

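The tin stands upright in the middle of the tray at (280,155), and the mouth is centred at (279,153). Next is the lid.

```bash
python3 -m pendant '[[[0,-3,0,0],[0,-7,0,0],[0,-11,0,0],[0,-15,0,0],[0,-19,0,0],[-0.3,-23,0,0],[-0.6,-27,0,0],[-0.7,-29.5,0,0]]]'; python3 -m pendant '[[[0,0,0,0],[0,0,0,0],[0,0,0,0]]]'
python3 - <<'E'
from h import *
for i in range(3): im=look("wrist",["lid_knob","lid"],"w4")
look("scene",["lid_knob"]); print(manip.sense()["tool_pos"])
E
```

```text
time_s: 12.4
tool_pos: [0.4766, -0.0343, 0.1982]
eef_rot: [[0.002, 1.0, 0.0], [1.0, -0.002, -0.001], [-0.001, 0.0, -1.0]]
force: [-0.0, -0.2, -0.1]
opening: 1.002
time_s: 12.7
tool_pos: [0.4771, -0.031, 0.1981]
eef_rot: [[-0.001, 1.0, -0.0], [1.0, 0.001, 0.001], [0.001, -0.0, -1.0]]
force: [-0.3, 0.4, 0.0]
opening: 1.0
wrist lid_knob 0.92 [ 0.4781 -0.0102  0.0522] px [282. 178.]
wrist lid 0.72 [ 4.801e-01 -1.570e-02 -2.000e-04] px [283. 176.]
wrist lid_knob 0.87 [ 0.4784 -0.01    0.0487] px [282. 178.]
wrist lid 0.98 [ 0.4769 -0.0129  0.0043] px [280. 174.]
wrist lid_knob 0.89 [ 0.4781 -0.0112  0.0528] px [282. 179.]
wrist lid 0.74 [ 0.4796 -0.0133  0.0044] px [283. 174.]
scene lid_knob 0.97 [0.1924 0.2835 0.0498] px [398. 176.]
scene lid_knob 0.81 [ 0.2374 -0.2901  0.049 ] px [174. 167.]
scene lid_knob 0.79 [ 0.4725 -0.005   0.0547] px [268. 237.]
[ 0.47702598 -0.0319219   0.1981108 ]
```

View pics/w4.png

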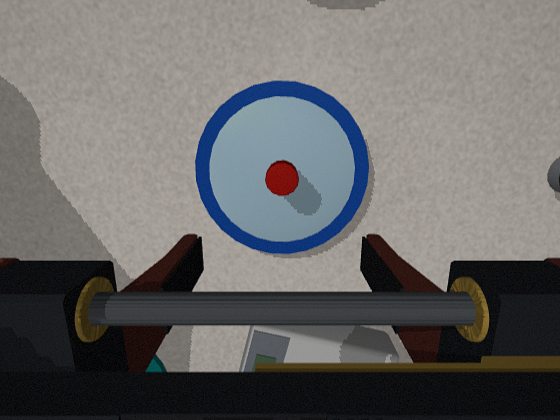

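The wrist view shows the blue-flanged lid with the red knob at (282,178), and the fixes agree on (0.478, -0.011). Grasping the knob.

```bash
python3 -m pendant '[[[0.1,2,-3,0],[0.1,2,-6,0],[0.1,2,-9,0],[0.1,2,-12,0],[0.1,2,-14,0],[0.1,2,-15.3,0],[0.1,2,-15.9,0],[0.1,2,-15.9,0]]]'; python3 -m pendant '[[[0,0,0,0],[0,0,0,0],[0,0,0,0],[0,0,0,0],[0,0,0,0],[0,0,0,0],[0,0,0,0],[0,0,0,0]]]' -1;  python3 -m pendant '[[[0,0,0.5,0],[0,0,1,0],[0,0,2,0],[0,0,4,0],[0,0,7,0],[0,0,10,0],[0,0,13,0],[0,0,15,0]]]'; python3 -m pendant '[[[0,0,0,0],[0,0,0,0],[0,0,0,0]]]'
```

```text
time_s: 14.05
tool_pos: [0.4779, -0.012, 0.0389]
eef_rot: [[0.0, 1.0, -0.001], [1.0, -0.0, 0.0], [0.0, -0.001, -1.0]]
force: [0.4, 0.7, -0.7]
opening: 1.001
time_s: 14.85
tool_pos: [0.4778, -0.012, 0.0391]
eef_rot: [[0.0, 1.0, -0.001], [1.0, -0.0, 0.0], [0.0, -0.001, -1.0]]
force: [-1.3, 0.7, 0.7]
opening: 0.356
time_s: 15.65
tool_pos: [0.4785, -0.012, 0.1925]
eef_rot: [[-0.0, 1.0, 0.003], [1.0, 0.0, -0.0], [-0.0, 0.003, -1.0]]
force: [0.3, -0.4, -3.8]
opening: 0.358
time_s: 15.95
tool_pos: [0.4774, -0.0119, 0.1873]
eef_rot: [[-0.0, 1.0, -0.003], [1.0, 0.0, 0.0], [0.0, -0.003, -1.0]]
force: [-0.4, 0.7, -3.6]
opening: 0.36
```

```bash
python3 -m pendant '[[[0,1,0,0],[0,3,0,0],[0,5.5,0,0],[0.2,8.5,0,0],[0.3,11.5,0,0],[0.4,14.5,0,0],[0.5,17.5,0,0],[0.5,20.5,0,0]]]'; python3 -m pendant '[[[0,3,0,0],[0,5.5,0,0],[0,7.5,0,0],[0,9,0,0],[0.1,10,0,0],[0.1,10.7,0,0],[0.1,11,0,0],[0.1,11,0,0]]]'; python3 -m pendant '[[[0,0,0,0],[0,0,0,0],[0,0,0,0]]]'
python3 - <<'E'
from h import *
for i in range(2):
  a=look("scene",["lid_knob","lid","rim"])[0]["pixels"]; b=look("side",["lid_knob","lid","rim"])[0]["pixels"]
cv2.imwrite("pics/c5.png",np.hstack([cv2.resize(a[150:320,320:500],None,fx=2.2,fy=2.2),cv2.resize(b[220:390,130:310],None,fx=2.2,fy=2.2)]))
print(manip.sense()["tool_pos"])
E
```

```text
time_s: 16.75
tool_pos: [0.4822, 0.1948, 0.1878]
eef_rot: [[-0.0, 1.0, -0.002], [1.0, 0.0, -0.0], [-0.0, -0.002, -1.0]]
force: [0.2, -0.0, -4.3]
opening: 0.357
time_s: 17.55
tool_pos: [0.4841, 0.3028, 0.1891]
eef_rot: [[0.0, 1.0, -0.0], [1.0, -0.0, -0.0], [-0.0, -0.0, -1.0]]
force: [-0.2, 0.6, -3.6]
opening: 0.361
time_s: 17.85
tool_pos: [0.4841, 0.3026, 0.1893]
eef_rot: [[0.001, 1.0, 0.0], [1.0, -0.001, 0.0], [0.0, 0.0, -1.0]]
force: [0.1, -0.2, -4.5]
opening: 0.361
scene lid_knob 0.84 [0.1925 0.2798 0.0482] px [396. 177.]
scene lid_knob 0.79 [0.4838 0.3093 0.2043] px [429. 200.]
scene lid_knob 0.65 [ 0.2397 -0.2886  0.0526] px [174. 167.]
scene lid 0.72 [ 0.2382 -0.2918  0.0014] px [175. 182.]
scene lid 0.63 [ 1.952e-01  2.864e-01 -2.000e-04] px [396. 193.]
scene lid 0.6 [0.4837 0.3085 0.1541] px [424. 219.]
scene rim 0.93 [0.484  0.3002 0.087 ] px [414. 244.]
side lid_knob 0.91 [0.4837 0.2993 0.1994] px [217. 283.]
side lid_knob 0.82 [0.1926 0.2797 0.0483] px [368. 331.]
side lid_knob 0.68 [ 0.2391 -0.2995  0.0512] px [339. 158.]
side lid 0.88 [0.2021 0.2819 0.0009] px [359. 343.]
[... 212 characters left out ...]
01.]
scene lid_knob 0.84 [0.1928 0.2833 0.0489] px [398. 177.]
scene lid_knob 0.72 [ 0.2397 -0.2914  0.0496] px [173. 168.]
scene lid 0.77 [0.1961 0.2826 0.005 ] px [395. 191.]
scene lid 0.61 [ 0.2366 -0.2895  0.0012] px [176. 182.]
scene lid 0.55 [0.4796 0.3074 0.1532] px [423. 218.]
scene lid 0.31 [0.4863 0.3033 0.0596] px [413. 254.]
scene rim 0.95 [0.4845 0.3028 0.0838] px [415. 245.]
side lid_knob 0.84 [ 0.2419 -0.2973  0.0503] px [338. 158.]
side lid_knob 0.7 [0.4856 0.3034 0.2003] px [215. 285.]
side lid 0.8 [ 0.2377 -0.2962 -0.0011] px [337. 171.]
side lid 0.69 [0.1989 0.2797 0.    ] px [360. 342.]
side lid 0.62 [0.4836 0.3033 0.1503] px [219. 301.]
[0.48401877 0.30301847 0.18913545]
```

View pics/c5.png

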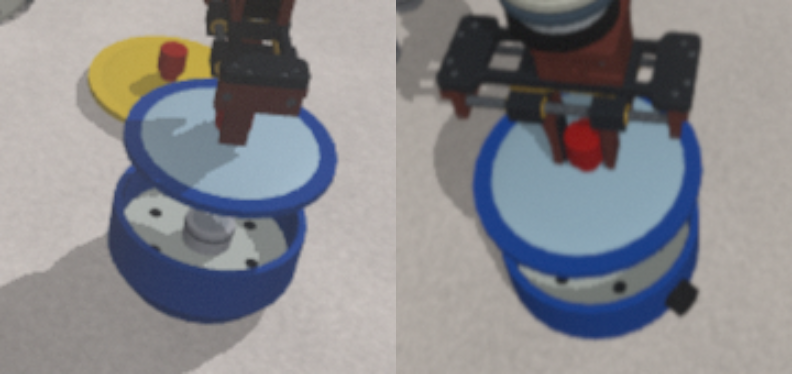

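In the scene half of the crop the held lid looks tilted: its ellipse runs (125,130) to (335,170), with the +y side lower. It seems to have pivoted about the jaw axis. I'll measure that before lowering.

```bash
cat > tilt.py <<'E'
from h import *
from scipy.optimize import least_squares
from scipy.spatial.transform import Rotation as R
def views(centre):
    V=[]
    for c in("scene","side"):
        im,W,K=look(c,[])
        best=None
        for d in manip.masks_of(c,"lid"):
            m=d["mask"].astype(np.uint8); C=np.linalg.inv(W)
            p=C[:3,:3]@centre+C[:3,3]; q=K@[p[0],-p[1],-p[2]]; q=q[:2]/q[2]
            ys,xs=np.nonzero(m); dist=np.hypot(xs.mean()-q[0],ys.mean()-q[1])
            if dist<35 and (best is None or dist<best[0]): best=(dist,m)
        if best is None: print(c,"no mask");continue
        h=cv2.convexHull(np.vstack(cv2.findContours(best[1],0,1)[0]))[:,0].astype(float)
        hp=np.vstack([np.linspace(a,b,max(2,int(np.hypot(*(b-a))/3))) for a,b in zip(h,np.roll(h,-1,0))])
        V.append((hp,np.linalg.inv(W),K,c)); print(c,"mask",best[1].sum())
    return V
t=np.linspace(0,2*np.pi,240)
ring=np.vstack([np.c_[.093*np.cos(t),.093*np.sin(t),0*t+z] for z in(-.039,-.034)])
def proj(P,C,K):
    p=P@C[:3,:3].T+C[:3,3]; q=(p*[1,-1,-1])@K.T; return q[:,:2]/q[:,2:]
def fit(k):
    V=views(np.array(k)-[0,0,.04])
    for vs in([V]+[[v] for v in V]):
        def f(x):
            P=R.from_euler("xy",x[3:]).apply(ring)+x[:3]; r=[]
            for h,C,K,c in vs:
                o=cv2.convexHull(proj(P,C,K).astype(np.float32))
                r+=[cv2.pointPolygonTest(o,(float(a),float(b)),True) for a,b in h]
            return np.r_[r,(x[:3]-k)/.003*1.5]
        s=least_squares(f,np.r_[k,0,0],loss="soft_l1",x_scale=[.01]*3+[.1]*2,diff_step=1e-3)
        print([v[3] for v in vs],"knob",s.x[:3].round(4),"tilt x,y deg",np.degrees(s.x[3:]).round(1),"med|r|",np.median(abs(s.fun)).round(2))
E
python3 - <<'E'
from tilt import *
fit([.484,.303,.200])
E
```

```text
scene mask 4110
side mask 5991
['scene', 'side'] knob [0.4836 0.3042 0.1993] tilt x,y deg [ 2.8 -0.9] med|r| 0.79
['scene'] knob [0.4842 0.3068 0.2004] tilt x,y deg [-0.8 -0.7] med|r| 0.3
['side'] knob [0.4834 0.3028 0.1977] tilt x,y deg [ 7.4 -1.1] med|r| 0.7
```

The tilt is small: the scene fit gives under 1°, and the combined fit about 3°. Lateral error is well inside the 10 mm capture range. I'm lowering gently and watching the force.

```bash
python3 -m pendant '[[[0,0,-1.5,0],[0,0,-3,0],[0,0,-4,0],[0,0,-4.8,0],[0,0,-5.4,0],[0,0,-5.8,0],[0,0,-6,0],[0,0,-6,0]]]'; python3 -m pendant '[[[0,0,-0.2,0],[0,0,-0.4,0],[0,0,-0.6,0],[0,0,-0.8,0],[0,0,-1,0],[0,0,-1.1,0],[0,0,-1.2,0],[0,0,-1.2,0]]]'; python3 -m pendant '[[[0,0,-0.1,0],[0,0,-0.2,0],[0,0,-0.2,0],[0,0,-0.2,0]]]'
```

```text
time_s: 19.65
tool_pos: [0.4841, 0.303, 0.1292]
eef_rot: [[0.0, 1.0, 0.0], [1.0, -0.0, 0.0], [0.0, 0.0, -1.0]]
force: [0.1, -0.4, -3.4]
opening: 0.357
time_s: 20.45
tool_pos: [0.4839, 0.303, 0.117]
eef_rot: [[-0.0, 1.0, -0.0], [1.0, 0.0, -0.0], [-0.0, -0.0, -1.0]]
force: [-0.6, 0.4, -4.8]
opening: 0.357
time_s: 20.85
tool_pos: [0.484, 0.303, 0.1151]
eef_rot: [[0.0, 1.0, -0.0], [1.0, -0.0, 0.0], [0.0, -0.0, -1.0]]
force: [-0.0, 0.1, -3.2]
opening: 0.363
```

```bash
python3 -m pendant '[[[0,0,-0.05,0],[0,0,-0.1,0],[0,0,-0.1,0],[0,0,-0.1,0]]]'; python3 -m pendant '[[[0,0,-0.05,0],[0,0,-0.1,0],[0,0,-0.1,0],[0,0,-0.1,0]]]'
```

```text
time_s: 21.25
tool_pos: [0.484, 0.303, 0.1142]
eef_rot: [[-0.0, 1.0, 0.0], [1.0, 0.0, 0.0], [0.0, 0.0, -1.0]]
force: [-0.2, 0.6, -3.8]
opening: 0.356
time_s: 21.65
tool_pos: [0.4841, 0.303, 0.1141]
eef_rot: [[-0.0, 1.0, 0.001], [1.0, 0.0, 0.0], [0.0, 0.001, -1.0]]
force: [-1.6, -3.0, 4.9]
opening: 0.36
```

It made contact exactly at the home height, TCP 0.114. One more small press, then release.

```bash
python3 -m pendant '[[[0,0,-0.1,0],[0,0,-0.1,0],[0,0,-0.1,0],[0,0,0.05,0],[0,0,0.05,0],[0,0,0.05,0]]]'; python3 -m pendant '[[[0,0,0,0],[0,0,0,0],[0,0,0,0],[0,0,0,0],[0,0,0,0],[0,0,0,0],[0,0,0,0]]]' 1; python3 -m pendant '[[[0,0,1,0],[0,0,3,0],[0,0,6,0],[0,-3,9,0],[0,-7,10,0],[0,-11,10,0],[0,-15,10,0],[0,-17,10,0]]]';python3 -m pendant '[[[0,-4,0,0],[0,-8,0,0],[0,-8,0,0]]]'
python3 - <<'E'
from tilt import *
a=look("scene",["lid_knob","lid","tin_center"])[0]["pixels"]; b=look("side",["lid_knob","lid"])[0]["pixels"]
cv2.imwrite("pics/c6.png",np.hstack([cv2.resize(a[180:320,340:490],None,fx=2.6,fy=2.6),cv2.resize(b[240:380,150:300],None,fx=2.6,fy=2.6)]))
fit([.484,.303,.124])
E
```

```text
time_s: 22.25
tool_pos: [0.4841, 0.3031, 0.1141]
eef_rot: [[0.0, 1.0, 0.0], [1.0, -0.0, 0.0], [0.0, 0.0, -1.0]]
force: [-2.7, -1.0, 5.4]
opening: 0.36
time_s: 22.95
tool_pos: [0.484, 0.303, 0.1136]
eef_rot: [[0.0, 1.0, 0.0], [1.0, -0.0, 0.0], [0.0, 0.0, -1.0]]
force: [-0.4, 0.3, -0.2]
opening: 0.958
time_s: 23.75
tool_pos: [0.484, 0.1304, 0.2151]
eef_rot: [[0.002, 1.0, 0.002], [1.0, -0.002, -0.0], [-0.0, 0.002, -1.0]]
force: [0.7, 0.5, -0.1]
opening: 1.003
time_s: 24.05
tool_pos: [0.4841, 0.0492, 0.2148]
eef_rot: [[0.005, 1.0, 0.002], [1.0, -0.005, -0.002], [-0.002, 0.002, -1.0]]
force: [0.4, 0.4, 0.3]
opening: 0.995
scene lid_knob 0.95 [0.483  0.3091 0.1268] px [421. 230.]
scene lid_knob 0.65 [ 0.2431 -0.2892  0.0513] px [174. 168.]
scene lid_knob 0.56 [0.1915 0.2823 0.0493] px [397. 176.]
scene lid 0.95 [ 0.2422 -0.2898  0.003 ] px [176. 183.]
scene lid 0.68 [0.4857 0.3061 0.0772] px [416. 248.]
scene lid 0.65 [0.1919 0.2822 0.001 ] px [395. 191.]
scene tin_center 0.52 [0.483  0.3086 0.1303] px [421. 228.]
side lid_knob 0.9 [0.4833 0.3018 0.1222] px [220. 308.]
side lid_knob 0.61 [0.1921 0.2803 0.048 ] px [368. 332.]
side lid_knob 0.57 [ 0.2409 -0.2986  0.0507] px [339. 158.]
side lid 0.85 [ 0.2     0.2809 -0.0038] px [360. 344.]
side lid 0.82 [ 0.2355 -0.2958 -0.005 ] px [338. 172.]
side lid 0.64 [0.4852 0.3043 0.074 ] px [221. 322.]
scene mask 4669
side mask 6839
['scene', 'side'] knob [0.4847 0.306  0.1278] tilt x,y deg [-0.3  0.3] med|r| 0.42
['scene'] knob [0.4831 0.3074 0.125 ] tilt x,y deg [0.  0.9] med|r| 0.19
['side'] knob [0.4833 0.3043 0.1247] tilt x,y deg [-1.1 -2.1] med|r| 0.25
```

View pics/c6.png

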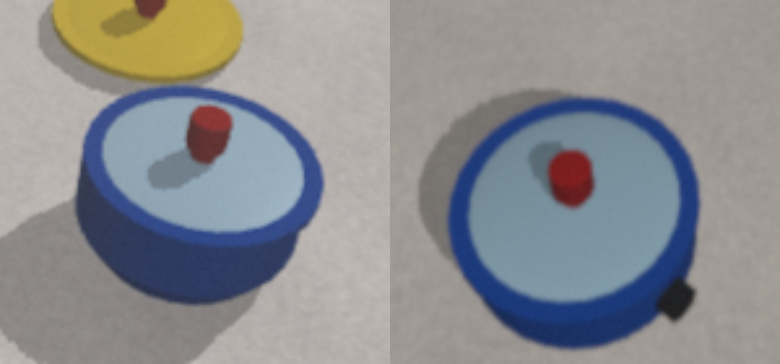

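The crop shows the lid on the bowl with its flange parallel to the rim and the knob upright; the yellow lid, flat on the bench, shows the same image slant, so that is perspective. To gauge the fit's bias, I'm running it on that yellow lid and repeating it on ours.

Run:
```python
from tilt import *
print("yellow");fit([.194,.281,.049])
print("turq");fit([.238,-.294,.049])
print("ours");fit([.484,.305,.124])
```

```text
yellow
scene mask 2601
side mask 6152
['scene', 'side'] knob [0.1966 0.2826 0.0529] tilt x,y deg [ 0.1 -0.2] med|r| 0.37
['scene'] knob [0.1938 0.2839 0.05  ] tilt x,y deg [ 0.8 -0.3] med|r| 0.21
['side'] knob [0.1959 0.2812 0.0495] tilt x,y deg [-1.4  0.4] med|r| 0.26
turq
scene mask 2524
side mask 1739
['scene', 'side'] knob [ 0.2395 -0.2927  0.0509] tilt x,y deg [0.  0.5] med|r| 0.34
['scene'] knob [ 0.2379 -0.2923  0.0491] tilt x,y deg [-1.   0.9] med|r| 0.2
['side'] knob [ 0.2382 -0.2958  0.0494] tilt x,y deg [ 0.5 -0.8] med|r| 0.23
ours
scene mask 4547
side mask 6679
['scene', 'side'] knob [0.4843 0.3052 0.1273] tilt x,y deg [ 0.7 -0.4] med|r| 0.35
['scene'] knob [0.4807 0.3074 0.1236] tilt x,y deg [ 0.5 -0.2] med|r| 0.27
['side'] knob [0.4852 0.3031 0.123 ] tilt x,y deg [-0.1 -0.1] med|r| 0.18
```

Our lid reads as level as the lids lying flat on the bench, and the fitted knob height carries the same bias of about +3 mm (0.127 against 0.124; yellow 0.053 against 0.049). It is home, so I'm handing in.

```bash
python3 -c "
from rig import manip
s=manip.sense();print(s['time_s'],s['force'],s['tool_pos']);print(manip.hand_in())"
```

```text
25.2 [-0.12705431 -0.61781064  0.21644649] [0.48400868 0.05296074 0.21364053]
the job is handed in; nothing more can be done
None
```

The weighed tin is standing upright in the middle of the desiccator's tray, and the lid with the blue flange and red knob is on. Both were set down under light contact (about 5–10 N) and released. I handed in at 25.2 s with the arm clear, and the hand-in gave no verdict.

**Tin:** the wrist picture after release showed it upright at the centre of the tray. It is now under the lid, so I could not look at it again.

**Lid seating:** it touched down with the TCP at 0.114 m, the height worked out for fully home. The last fits gave a tilt of 0.7° or less, in line with the lids lying flat on the bench. The two-camera fit put the knob about 3 mm high (0.127 m against 0.124 m). The same fit read the yellow lid 4 mm and the turquoise lid 2 mm high, so I take that as camera bias; the single-camera fits gave 0.123–0.124 m.

**Disagreements:**
- While the lid hung in the gripper, the side view alone suggested 7° of tilt and the scene view under 1°. After release neither view showed more than about 2°.
- The scene camera puts the knob 3–4 mm further to +y than the side camera does. That is within the plug's play in the mouth.

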